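Load a gauge strap in the hand-wound pull stage and wind it up firm

ROBOT

A 7-joint arm with a two-finger parallel gripper is mounted at the origin on the work surface. World frame = base frame: x ahead of the robot, y to its left, z up, the work surface at z = 0. Lengths are in m, angles in rad, forces in N, time in s.
With the tool pointing down it reaches from about 0.4 to 0.875 m from the base axis. Payload 6.5 kg.
Tool frame: the origin (TCP) lies midway between the tips of the shut fingers; the grasp point (between the pads) lies 19 mm behind it; z points along the fingers, x is the direction in which the jaws open and shut, and the axes are right-handed (so a half turn about z gives the same grasp; the last joint's range is limited). The gripper opens to 85 mm and grips with 20 to 120 N. Pads are 22 mm wide; open, the fingers measure 114 mm over their backs; the gripper's body (76 mm by 85 mm) begins 54 mm behind the grasp point. The pads swing forward as they close: fully open they stand 13 mm farther back than shut.
Start: joints at [-1.311, 0.536, -0.004, 1.538, 0.003, 1.067, -0.071], TCP at [0.208, 0.616, 0.21] pointing down, gripper open.
Joint ranges: [-2.7, 2.7], [-0.37, 2.16], [-1.27, 1.26], [0.24, 2.4], [-1.31, 4.45], [0.19, 1.91], [-2.76, 2.76]. Speed limits (rad/s): [2.39, 2.39, 3.14, 3.14, 3.14, 3.14, 3.14].

INTERFACE

Orientations are given as a unit quaternion [x, y, z, w].
In Python, from workcell import sensors, eyes, workorder gives the robot as it stands.
- The arm moves only by the tool step_arm, never from a script. Its argument "rows" is a list of rows, each a list of 3 entries, a list of its own where there are three numbers: the shift along the world's x, y, z in mm, then the turn, a rotation vector about the world's x, y, z in degrees, then the opening, from -1 (shut) to 1 (fully open). A call has 1 to 12 rows; each row is the pose to reach, as a shift and turn from the pose measured when the call began; what a row does not reach only later rows make up. A row lasts 1/12 s, in which the tool goes at most 41.7 mm and 7.16 degrees, less where a joint would pass 70% of its speed; a pose out of reach is approached as far as the arm can. A call with a gripper value outside its range is refused whole. The fingers move at their own pace and stop on an object; the grip force is fixed at half the most. Time passes only in rows, so rows that repeat a pose let the fingers close. It gives the time, the measured TCP pose, the force and the opening at its end, in the units of the state.
- sensors.sense(): the state, without advancing time (a new reading comes with each control period).
- eyes.grab_frame(name): name is "scene" or "top" or "wrist"; returns a dict with "pixels" (420x560x3 uint8, red, green, blue), "mtx" (3x3 intrinsics, pixels), "view" (4x4, takes a point from world to camera coordinates). Camera axes: x right, y down, z forward; pixel columns grow to the right and rows downward; lengths in m; the calibration is good to about 2 mm. A picture is of the moment at which its call begins. There is no depth.
- workorder.sign_off(): hands the job in, once; it reports no verdict.
The state is a dict: "time": time; "qpos": joint angles; "joint_velocities": joint speeds; "joint_efforts": joint torques, N m; "tool_pos": TCP position; "eef_rot": TCP orientation; "ft_force": force on the tool from outside, world axes, zero at the start; "moment": the same for the moment, N m; "gripper_width": finger opening in m.
Only numpy, scipy, OpenCV 4.12 (cv2) and the standard library are available. Lean on these libraries where they do the work, as an engineer would, in place of code of your own. Each camera call takes 0.05 s, during which the arm holds its last target. There are 200 camera calls.

TASK

Lay the steel test strap flat into the two grips of the pull stage, one head behind the jaws of each grip, and let go of it. Then wind the ratchet hand wheel clockwise by its crank handle until the strap comes up firm, about 7 N of pull at the handle where running free takes about 1 N, without ever forcing it past 10 N, which over-strains the strap. Let the ratchet take the load, leave the strap under that tension, and do not disturb the other things on the bench.

Things in the scene. Friction and masses are not known exactly. Their poses are not given: they have to be found in the camera images.
- strap_mid (a point): Loose dog-bone strap of plain steel, 180 mm long, 8 mm thick, 0.29 kg, amber foil gauge at mid-top. This point: its centre, 4 mm over its underside. Its y axis runs along its length. Waist 16 mm wide, 120 mm long; at each end a head 44 mm wide, 30 mm long, with square shoulders facing the centre. Starts flat on the bench left of the stage. In the grips its underside is 52 mm above the bench.
- drive_grip: Moving steel grip, drawn to the wheel (-y) by clockwise winding, 5 mm per rad. Origin: mid-width on its floor, 52 mm above the bench, at the bearing face for the shoulders. Its y axis runs level along the stage, wheel end to tail. Inner (+y) side: jaws 14 mm high, 14 mm long, 22 mm gap for the waist. Outer (-y) side: open floor for a head, 46 mm long, between 10 mm high rails 54 mm apart.
- tail_grip: Mirror image of the moving grip at the tail end: origin on its floor at its bearing face, jaws on its -y side, head floor on its +y side; same y axis. It hangs on a spring rod with 3 to 20 mm of free play towards the wheel, which cannot be seen; only then does the spring (12 N per mm) resist. At first the bearing faces are 71 to 111 mm apart: the strap's centre goes mid-way between.
- wheel_hub (a point): Fixed point on the upright axis of the black three-spoke hand wheel, 120 mm above the bench, at rim top. Wheel 114 mm across, on a grey gearbox at one end. Clockwise from above tightens. A 30-tooth ratchet with a pawl lies under it: let go under load, it runs back at most one tooth (0.21 rad, costing 1.3 N of pull) and holds. A hand at rest just past a click feels little: it is on the pawl.
- handle_grip (a point): Middle of the black crank handle upright on the wheel's rim, 50 mm from the axis: 24 mm across, 46 mm tall, 126 to 172 mm above the bench; this point at 150 mm. It spins on its own pin: a hand holding it need not turn. It turns with about 1 N for the first 0.9 to 1.7 turns; then the pull along its path rises 1 N per 0.17 rad, 10 N of strap tension each. Firm: 6 to 8 N. Past 10 N over-strains.
- microscope: Bystander: digital microscope on a stand, 110 by 130 mm foot, 230 mm tall; origin under its foot.
- phone: Bystander: black phone lying flat, 74 by 150 by 8 mm; origin under its middle.
- board: Bystander: white breadboard carrying a green circuit board, 60 by 165 mm, 15 mm high; origin under its middle.
- driver: Bystander: screwdriver lying on the bench, 170 mm long.
Mind the look-alikes: they are no part of the job. Of the things that look like the part that bears strap_mid, take the one that is farthest to the robot's right at the start.

How it is judged:
On the way, in this order (a step that is already met when the one before it is completed fails the run):
1. the strap lies in both grips, let go: flat, a head behind each pair of jaws (z of strap_mid in the frame of drive_grip between 0.001 and 0.007 m and z of strap_mid in the frame of tail_grip below 0.007 m and y of strap_mid in the frame of drive_grip below 0.062 m and y of strap_mid in the frame of tail_grip above -0.062 m and angle between the y axis of strap_mid and the y axis of drive_grip, either way round below 0.12 rad and contact force between the fingers and strap below 0.1 N), for 0.2 s.
2. the strap is pulled up between the grips (contact force between strap and drive_grip above 42 N and contact force between strap and tail_grip above 42 N), for 0.2 s.
At the end, for the whole second after the job is handed in: The strap lies flat and straight in both grips (within 3 mm of their floors and 0.08 rad), at rest, and is left pulled between them by the ratchet with 42 to 94 N (a handle pull of 6 to 8 N before it is let go) (all of step 2 and contact force between strap and drive_grip below 94 N and contact force between strap and tail_grip below 94 N and z of strap_mid in the frame of drive_grip below 0.007 m and z of strap_mid in the frame of tail_grip below 0.007 m and angle between the y axis of strap_mid and the y axis of drive_grip, either way round below 0.08 rad and linear speed of strap below 0.01 m/s); the robot touches nothing.
It fails at once if the strap is over-strained (pulled with more than 112 N) (contact force between strap and drive_grip above 112 N).
It fails at once if the microscope, phone, circuit board or screwdriver is moved by more than 20 mm (distance of any of microscope, phone, board, driver from where it was at the start of the episode above 0.02 m).
It also fails if it takes over 72 s, if anything falls off the work surface, if the arm or the gripper's body presses on something with over 40 N, if the wrist force passes 120 N, or if a joint passes its speed limit or range.

## Working session

There is one attempt and no reset: what is moved stays moved. The work goes in short steps, Python scripts to look and compute and a tool call to move; the robot and the scene stay as the last step left them, time stands still between calls to the robot, and variables do not carry over. Pictures are saved under pics/ and viewed, about 8 in all and at most 12, crops included, and the job is handed in when it is done.

Besides the shell and the picture viewer there is one more tool, called after "Emit:" as name(argument=value, ...), one argument or row to a line, values as JSON. step_arm: Moves the arm, as the interface text tells. Its arguments: {"type":"object","properties":{"rows":{"type":"array"}},"required":["rows"]}

```bash
mkdir -p pics
cat > h.py <<'E'
import sys; sys.path.insert(0,'.')
import numpy as np, cv2
from workcell import sensors, eyes, workorder
def grab(n,out,crop=None,scale=1):
    f=eyes.grab_frame(n); np.savez('pics/'+out+'.npz',**{k:np.array(f[k]) for k in('pixels','mtx','view')})
    save(out,crop,scale); return f
def save(src,crop=None,scale=1,out=None):
    p=np.load('pics/'+src+'.npz')['pixels'][:,:,::-1]
    if crop: a,b,c,d=crop; p=p[b:d,a:c]
    if scale!=1: p=cv2.resize(p,None,fx=scale,fy=scale,interpolation=cv2.INTER_CUBIC)
    cv2.imwrite('pics/'+(out or src)+'.png',p)
def px2w(src,u,v,z):
    d=np.load('pics/'+src+'.npz'); R=d['view'][:3,:3];t=d['view'][:3,3]
    c=-R.T@t; r=R.T@np.linalg.solve(d['mtx'],[u,v,1.]); return c+r*(z-c[2])/r[2]
def w2px(src,p):
    d=np.load('pics/'+src+'.npz'); q=d['mtx']@(d['view'][:3,:3]@np.array(p)+d['view'][:3,3]); return q[:2]/q[2]
E
python3 - <<'E'
from h import *
for n in('top','scene'): grab(n,n+'0',None,1.4)
d=np.load('pics/top0.npz');print(d['mtx'],d['view']);d=np.load('pics/scene0.npz');print(d['view'])
s=sensors.sense();print(s['tool_pos'],s['eef_rot'],s['ft_force'],s['gripper_width'],s['time'])
E
```

```text
[[526.29572244   0.         280.69907521]
 [  0.         526.29572244 209.65908843]
 [  0.           0.           1.        ]] [[-0.02837732 -0.99946814 -0.0160676   0.04402699]
 [-0.99077605  0.03025401 -0.13208901  0.57429618]
 [ 0.13250487  0.01217106 -0.99110763  1.77022465]
 [ 0.          0.          0.          1.        ]]
[[-0.70357102  0.71058313  0.00770925  0.35110587]
 [ 0.43987303  0.44400145 -0.78062438 -0.16570969]
 [-0.55812144 -0.5458336  -0.62495291  1.71534027]
 [ 0.          0.          0.          1.        ]]
[0.20789881 0.6152226  0.20901092] [ 8.12406530e-01  5.83090914e-01 -5.83807683e-04  5.24304691e-04] [ 0.13321151 -0.13037813  0.29812188] 0.08534245393316756 0.1
```

View pics/top0.png

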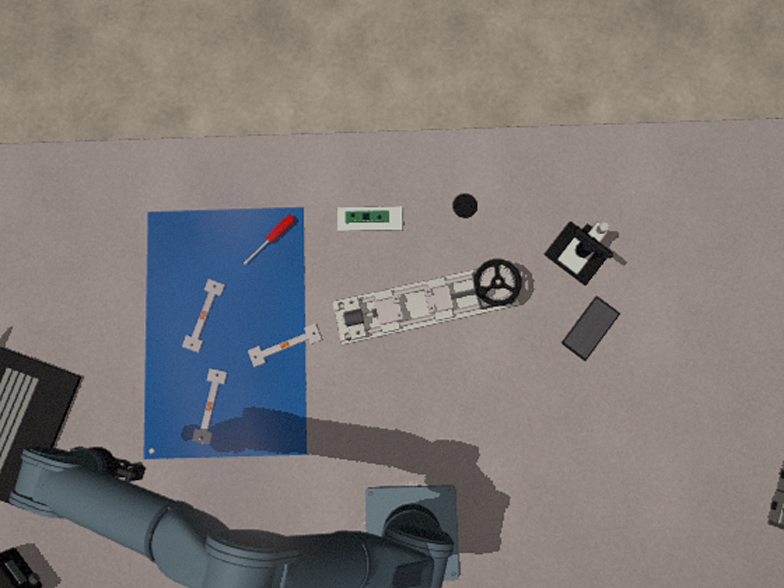

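View pics/scene0.png

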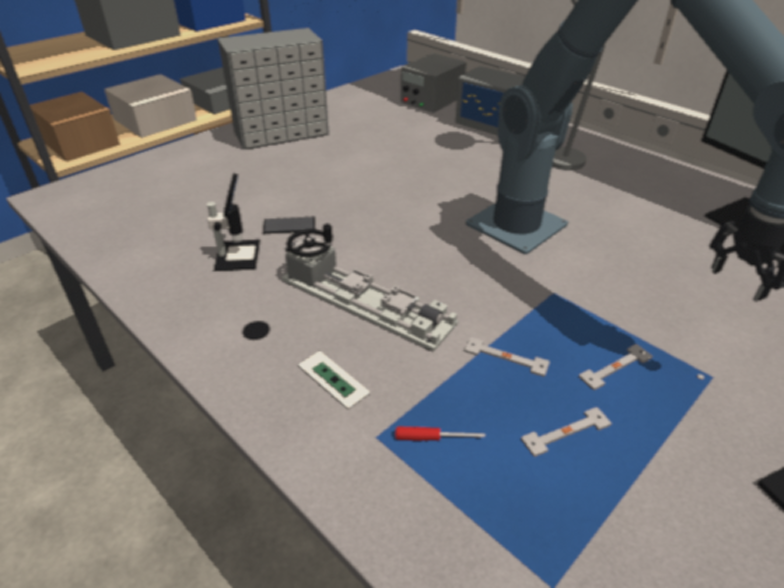

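The top view has three dog-bone straps, in 1.4x pixels at (203,315), (285,345) and (209,407). Image right is -y, the robot's right, so the one at (285,345) is the one meant. The stage runs from its tail at (345,320) to the wheel at (498,283). I'll confirm in one enlarged crop.

Run:
```python
from h import *
save('top0',(170,170,390,265),3.6,'crop1')
```

```text
(no output)
```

View pics/crop1.png

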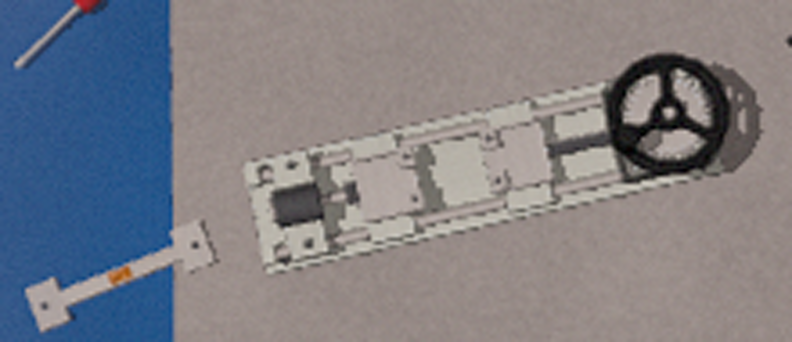

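The crop confirms it. The chosen strap has heads at (45,304) and (193,246) and its foil at (119,275). The tail grip's jaw posts are near (410,180), the drive grip's near (494,162), and the wheel hub is at (668,113).

Run:
```python
from h import *
np.set_printoptions(precision=4,suppress=True)
def c(x,y,z): return px2w('top0',170+x/3.6,170+y/3.6,z)
a=c(45,304,.008);b=c(193,246,.008);m=c(119,275,.008);print('strap',a,b,m,np.linalg.norm(a-b),np.degrees(np.arctan2(*(b-a)[[1,0]])))
h=c(668,113,.12);print('hub',h)
print('handle?',[c(x,y,.172) for x,y in((630,135),(668,113))])
t=c(411,180,.066);d=c(494,162,.066);print('tailjaw',t,'drivejaw',d)
v=h-t;print('axis deg',np.degrees(np.arctan2(v[1],v[0])))
e1=c(247,165,.02);e2=c(268,270,.02);e3=c(600,82,.02);print(e1,e2,e3,np.degrees(np.arctan2(*(e1-e3)[[1,0]])))
s=sensors.sense();q=s['eef_rot']
from scipy.spatial.transform import Rotation as R
print(R.from_quat(q).as_matrix(),s['qpos'])
```

```text
strap [0.4333 0.3722 0.008 ] [0.485  0.2287 0.008 ] [0.4591 0.3005 0.008 ] 0.15251865580260365 -70.1848941105625
hub [ 0.5843 -0.2201  0.12  ]
handle? [array([ 0.5582, -0.1789,  0.172 ]), array([ 0.5767, -0.2133,  0.172 ])]
tailjaw [0.5361 0.0161 0.066 ] drivejaw [ 0.5507 -0.0623  0.066 ]
axis deg -78.46748092399129
[0.5607 0.174  0.02  ] [0.4588 0.1557 0.02  ] [ 0.6311 -0.1691  0.02  ] 101.60595547415474
[[ 0.32    0.9474 -0.0003]
 [ 0.9474 -0.32   -0.0015]
 [-0.0016  0.0002 -1.    ]] [-1.3112  0.5371 -0.0044  1.5388  0.0027  1.0673 -0.0712]
```

Emit:
step_arm(
  rows=[
    [[125,-157,0],[0,0,-26],1],
    [[125,-157,0],[0,0,-26],1],
    [[125,-157,0],[0,0,-26],1],
    [[125,-157,0],[0,0,-26],1],
    [[251,-315,-40],[0,0,-51.5],1],
    [[251,-315,-40],[0,0,-51.5],1],
    [[251,-315,-40],[0,0,-51.5],1],
    [[251,-315,-40],[0,0,-51.5],1],
    [[251,-315,-40],[0,0,-51.5],1],
    [[251,-315,-40],[0,0,-51.5],1],
    [[251,-315,-40],[0,0,-51.5],1],
    [[251,-315,-40],[0,0,-51.5],1],
  ],
)

```text
time: 1.1
tool_pos: [0.4597, 0.2979, 0.1685]
eef_rot: [0.985, 0.17, -0.001, 0.001]
ft_force: [-0.6, 0.8, 0.1]
gripper_width: 0.0852
```

Run:
```python
from h import *
grab('wrist','w1',None,1.4)
s=sensors.sense();print(s['tool_pos'],s['ft_force'],s['time']);print(w2px('w1',[.459,.3005,.008])*1.4)
```

```text
[0.45864233 0.30005689 0.16867969] [-0.09632217  0.76622694 -0.94204297] 1.15
[388.50537544 251.66244262]
```

View pics/w1.png

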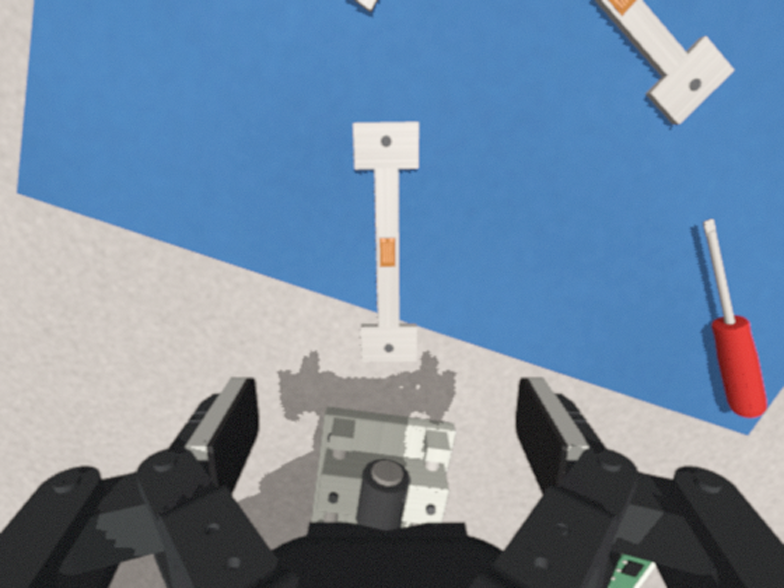

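The wrist view shows the strap foil at (387,252), where it was predicted (388,252), with head holes at (386,141) and (388,348). It is well aligned between the jaws. I'll check the exact angle while computing the descent.

Run:
```python
from h import *
from scipy.spatial.transform import Rotation as R
a,b,m=[px2w('w1',u/1.4,v/1.4,.008) for u,v in((386,141),(388.5,348),(387.5,252))]
print(a,b,m,(a+b)/2,np.degrees(np.arctan2(*(a-b)[[1,0]])),np.linalg.norm(a-b))
s=sensors.sense();M=R.from_quat(s['eef_rot']).as_matrix();print(s['tool_pos'],np.degrees(np.arctan2(M[1,0],M[0,0])),M[2])
```

```text
[0.43132482 0.37297564 0.008     ] [0.48536024 0.2266005  0.008     ] [0.45838617 0.30000994 0.008     ] [0.45834253 0.29978807 0.008     ] 110.26198018501687 0.15603047189318822
[0.45864233 0.30005689 0.16867969] 19.773908297611417 [-2.40764328e-03 -1.97779883e-05 -9.99997101e-01]
```

Emit:
step_arm(
  rows=[
    [[0,0,-40],[0,0,0.5],1],
    [[0,0,-80],[0,0,0.5],1],
    [[0,0,-120],[0,0,0.5],1],
    [[0,0,-150],[0,0,0.5],1],
    [[0,0,-164],[0,0,0.5],1],
    [[0,0,-164],[0,0,0.5],1],
    [[0,0,-164],[0,0,0.5],0],
    [[0,0,-164],[0,0,0.5],-0.5],
    [[0,0,-164],[0,0,0.5],-1],
    [[0,0,-164],[0,0,0.5],-1],
    [[0,0,-164],[0,0,0.5],-1],
    [[0,0,-164],[0,0,0.5],-1],
  ],
)

```text
time: 2.15
tool_pos: [0.459, 0.3004, 0.0054]
eef_rot: [0.984, 0.176, -0.001, -0.0]
ft_force: [0.1, 0.6, 0.9]
gripper_width: 0.0122
```

Emit:
step_arm(
  rows=[
    [[0,0,0],[0,0,0],-1],
    [[0,0,0],[0,0,0],-1],
    [[0,0,0],[0,0,0],-1],
    [[0,0,0],[0,0,0],-1],
    [[0,0,0],[0,0,0],-1],
  ],
)

```text
time: 2.57
tool_pos: [0.459, 0.3004, 0.0054]
eef_rot: [0.984, 0.176, -0.001, -0.0]
ft_force: [0.1, -0.7, 0.1]
gripper_width: 0.0004
```

Run:
```python
from h import *
grab('wrist','w2',None,1.4)
```

```text
(no output)
```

View pics/w2.png

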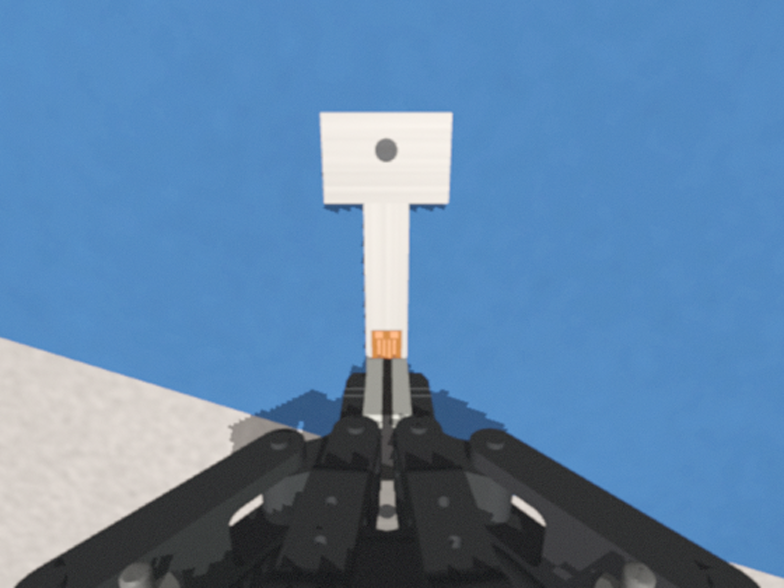

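The fingers shut over the top of the waist (width 0.4 mm), so they were a bit too high. The strap itself has not moved: foil at (387,345), head at (386,150). I'll reopen, go lower and close again.

Emit:
step_arm(
  rows=[
    [[0,0,0],[0,0,0],1],
    [[0,0,0],[0,0,0],1],
    [[0,0,0],[0,0,0],1],
    [[0,0,0],[0,0,0],1],
    [[0,0,-5],[0,0,0],0.2],
    [[0,0,-5],[0,0,0],-0.2],
    [[0,0,-5],[0,0,0],-0.4],
    [[0,0,-5],[0,0,0],-0.4],
    [[0,0,-5],[0,0,0],-0.4],
    [[0,0,-5],[0,0,0],-0.4],
  ],
)

```text
time: 3.45
tool_pos: [0.459, 0.3004, 0.0004]
eef_rot: [0.984, 0.176, -0.001, -0.0]
ft_force: [0.2, 0.3, -0.4]
gripper_width: 0.0258
```

Emit:
step_arm(
  rows=[
    [[0,0,0],[0,0,0],-0.6],
    [[0,0,0],[0,0,0],-0.8],
    [[0,0,0],[0,0,0],-1],
    [[0,0,0],[0,0,0],-1],
    [[0,0,0],[0,0,0],-1],
    [[0,0,0],[0,0,0],-1],
  ],
)

```text
time: 3.95
tool_pos: [0.4591, 0.3004, 0.0004]
eef_rot: [0.984, 0.176, -0.001, -0.0]
ft_force: [-0.2, -0.8, -0.2]
gripper_width: -0.0
```

Run:
```python
from h import *
for p in([.4313,.3730,.008],[.4583,.2999,.008],[.459,.3004,.005]): print(w2px('w2',p)*1.4)
c=np.load('pics/w2.npz');V=c['view'];print('cam',-V[:3,:3].T@V[:3,3])
grab('wrist','w3',None,1.4)
grab('scene','s3',(310,220,470,340),5)
print(w2px('s3',[.459,.3004,.0]),w2px('s3',[.4583,.3,.008]))
```

```text
[386.23486489 150.40249413]
[386.36663304 356.11658698]
[388.44580662 352.2168764 ]
cam [0.43058284 0.37630477 0.16883205]
[360.93008949 255.23762182] [361.28257745 253.24521021]
```

View pics/s3.png

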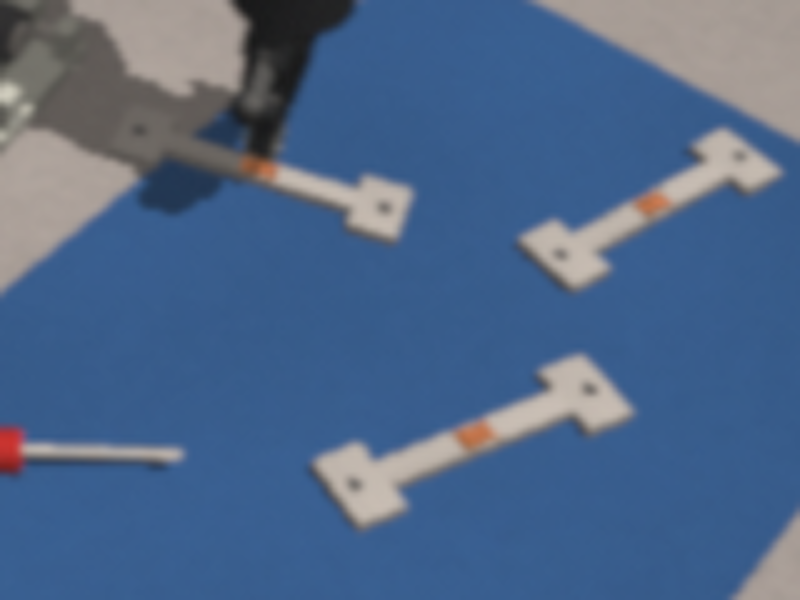

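The scene crop shows the fingertips visibly above the strap (tip (266,155), foil (260,168)), so the real tips end short of the reported TCP. I'll open to about 26 mm and feel downward for the bench.

Emit:
step_arm(
  rows=[
    [[0,0,0],[0,0,0],-0.4],
    [[0,0,0],[0,0,0],-0.4],
    [[0,0,0],[0,0,0],-0.4],
    [[0,0,0],[0,0,0],-0.4],
    [[0,0,-2],[0,0,0],-0.4],
    [[0,0,-4],[0,0,0],-0.4],
    [[0,0,-4],[0,0,0],-0.4],
  ],
)

```text
time: 4.63
tool_pos: [0.4587, 0.3002, -0.0041]
eef_rot: [0.984, 0.176, -0.001, 0.0]
ft_force: [1.1, -0.5, 0.4]
gripper_width: 0.0254
```

Emit:
step_arm(
  rows=[
    [[0,0,-1.5],[0,0,0],-0.4],
    [[0,0,-3],[0,0,0],-0.4],
    [[0,0,-3],[0,0,0],-0.4],
  ],
)

```text
time: 4.88
tool_pos: [0.4585, 0.3001, -0.0074]
eef_rot: [0.984, 0.176, -0.001, 0.0]
ft_force: [-0.2, -0.1, -0.2]
gripper_width: 0.0258
```

Emit:
step_arm(
  rows=[
    [[0,0,-1.5],[0,0,0],-0.4],
    [[0,0,-3],[0,0,0],-0.4],
    [[0,0,-3],[0,0,0],-0.4],
  ],
)

```text
time: 5.13
tool_pos: [0.4583, 0.2999, -0.0107]
eef_rot: [0.984, 0.176, -0.001, 0.0]
ft_force: [-0.3, -0.2, 0.1]
gripper_width: 0.0254
```

Emit:
step_arm(
  rows=[
    [[0,0,-1.5],[0,0,0],-0.4],
    [[0,0,-3],[0,0,0],-0.4],
    [[0,0,-3],[0,0,0],-0.4],
  ],
)

```text
time: 5.38
tool_pos: [0.4581, 0.2998, -0.014]
eef_rot: [0.984, 0.176, -0.002, 0.0]
ft_force: [-0.1, 0.3, 0.2]
gripper_width: 0.0258
```

Run:
```python
from h import *
grab('wrist','w4',None,1.4)
a=cv2.imread('pics/w4.png')[250:500,240:540]
p=np.load('pics/w3.npz')['pixels'][:,:,::-1]; b=cv2.resize(p,None,fx=1.4,fy=1.4)[250:500,240:540]
cv2.imwrite('pics/w34.png',np.hstack([b,a]))
```

```text
(no output)
```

View pics/w34.png

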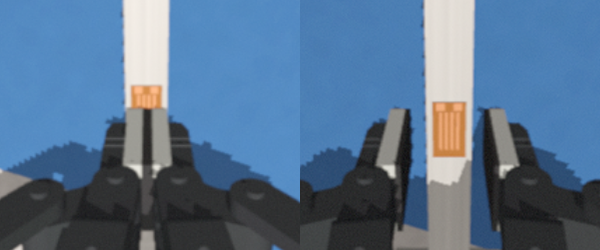

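Now the fingers straddle the waist. In the right half the foil is at (449,130), between the pads at (398,160) and (495,160). I'll feel down a little further.

Emit:
step_arm(
  rows=[
    [[0,0,-1],[0,0,0],-0.4],
    [[0,0,-2],[0,0,0],-0.4],
    [[0,0,-2],[0,0,0],-0.4],
  ],
)

```text
time: 5.68
tool_pos: [0.4581, 0.2998, -0.0161]
eef_rot: [0.984, 0.176, -0.002, 0.0]
ft_force: [-0.0, 0.1, -0.3]
gripper_width: 0.0258
```

Emit:
step_arm(
  rows=[
    [[0,0,-1],[0,0,0],-0.4],
    [[0,0,-2],[0,0,0],-0.4],
    [[0,0,-2],[0,0,0],-0.4],
  ],
)

```text
time: 5.93
tool_pos: [0.458, 0.2997, -0.0183]
eef_rot: [0.984, 0.176, -0.002, 0.0]
ft_force: [-0.3, 0.4, 0.1]
gripper_width: 0.0256
```

Emit:
step_arm(
  rows=[
    [[0,0,0],[0,0,0],-0.6],
    [[0,0,0],[0,0,0],-0.8],
    [[0,0,0],[0,0,0],-1],
    [[0,0,0],[0,0,0],-1],
    [[0,0,0],[0,0,0],-1],
    [[0,0,0],[0,0,0],-1],
  ],
)

```text
time: 6.43
tool_pos: [0.4583, 0.2999, -0.018]
eef_rot: [0.984, 0.176, -0.001, 0.0]
ft_force: [0.3, -0.0, 4.9]
gripper_width: 0.0134
```

Something is now gripped (13.4 mm wide). I'll lift and check.

Emit:
step_arm(
  rows=[
    [[0,0,10],[0,0,0],-1],
    [[0,0,30],[0,0,0],-1],
    [[0,0,60],[0,0,0],-1],
    [[0,0,60],[0,0,0],-1],
    [[0,0,60],[0,0,0],-1],
  ],
)

```text
time: 6.85
tool_pos: [0.4589, 0.3005, 0.0433]
eef_rot: [0.984, 0.176, -0.0, -0.0]
ft_force: [0.7, 0.7, -3.9]
gripper_width: 0.0133
```

Run:
```python
from h import *
grab('wrist','w5',None,1)
d=np.load('pics/w5.npz')['pixels'][:,:,::-1]
grab('scene','s5',(310,190,450,310),1)
a=cv2.resize(d,(560,420));b=cv2.resize(cv2.imread('pics/s5.png'),(240,206),interpolation=cv2.INTER_CUBIC)
o=np.zeros((420,800,3),np.uint8);o[:,:560]=a;o[:206,560:]=b;cv2.imwrite('pics/v5.png',o)
s=sensors.sense();print(s['tool_pos'],s['ft_force'],s['gripper_width'])
```

```text
[0.45724444 0.29945404 0.04130405] [-0.56991456 -0.13903187 -3.3213677 ] 0.013226838067868686
```

View pics/v5.png

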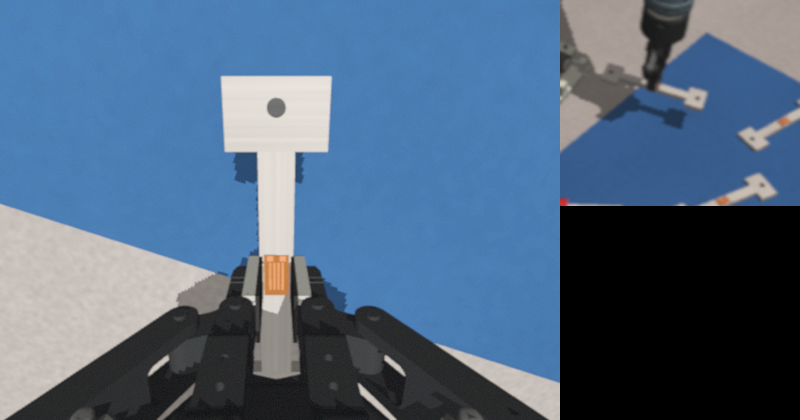

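Strap held level at its foil (277,275), and the force step of about 3 N matches its 0.29 kg. I'll carry it up beside the stage so the wrist camera can look at the grips.

Emit:
step_arm(
  rows=[
    [[0,0,40],[0,0,0],-1],
    [[0,0,80],[0,0,-1],-1],
    [[0,-10,120],[0,0,-2],-1],
    [[0,-40,150],[0,0,-4],-1],
    [[0,-80,150],[0,0,-5],-1],
    [[0,-120,150],[0,0,-6],-1],
    [[0,-160,150],[0,0,-7],-1],
    [[0,-200,150],[0,0,-8.7],-1],
    [[0,-240,150],[0,0,-8.7],-1],
    [[0,-280,150],[0,0,-8.7],-1],
    [[0,-320,150],[0,0,-8.7],-1],
    [[0,-350,150],[0,0,-8.7],-1],
  ],
)

```text
time: 7.95
tool_pos: [0.4554, -0.0541, 0.1902]
eef_rot: [0.995, 0.1, -0.004, 0.001]
ft_force: [0.3, 0.7, -3.0]
gripper_width: 0.0134
```

Emit:
step_arm(
  rows=[
    [[0,-30,0],[0,0,0],-1],
    [[0,-50,0],[0,0,0],-1],
    [[0,-60,0],[0,0,0],-1],
    [[0,-60,0],[0,0,0],-1],
    [[0,-60,0],[0,0,0],-1],
  ],
)

```text
time: 8.37
tool_pos: [0.4549, -0.1131, 0.1894]
eef_rot: [0.995, 0.1, -0.005, 0.0]
ft_force: [0.2, -0.2, -3.2]
gripper_width: 0.0135
```

Run:
```python
from h import *
from scipy.spatial.transform import Rotation as R
grab('wrist','w6',None,1.4)
s=sensors.sense();M=R.from_quat(s['eef_rot']).as_matrix();print(s['tool_pos'],np.degrees(np.arctan2(M[1,0],M[0,0])),M[2],s['gripper_width'])
```

```text
[ 0.45515315 -0.112329    0.18953813] 11.547546972429418 [-9.09779044e-03 -1.78550496e-04 -9.99958598e-01] 0.013178327589187366
```

View pics/w6.png

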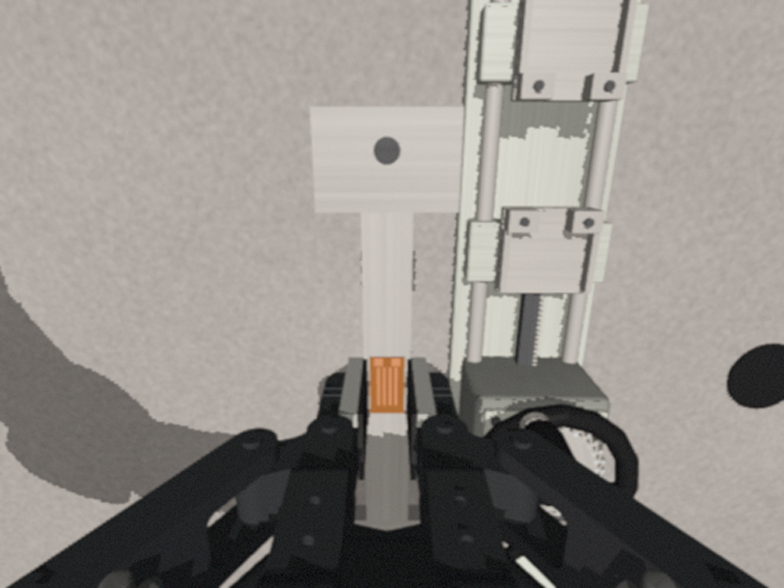

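The tail grip's jaw-post holes are at (538,86) and (609,86), and the drive grip's at (525,222) and (588,222). The bearing faces are near rows 74 (tail) and 235 (drive).

Run:
```python
from h import *
np.set_printoptions(precision=4,suppress=True)
P=lambda u,v,z=.066: px2w('w6',u/1.4,v/1.4,z)
t1,t2,d1,d2=P(538,86),P(609,86),P(525,222),P(588,222)
t=(t1+t2)/2;d=(d1+d2)/2
v=t-d;ang=np.degrees(np.arctan2(v[1],v[0]));print('tail',t,'drive',d,'mid',(t+d)/2,'sep',np.linalg.norm(v),'ang',ang,np.linalg.norm(t1-t2),np.linalg.norm(d1-d2))
w=t2-t1;print('perp',np.degrees(np.arctan2(w[1],w[0]))+90); w=d2-d1;print(np.degrees(np.arctan2(w[1],w[0]))+90)
print('gap mids',(P(553,90)+P(590,90))/2,(P(543,215)+P(570,215))/2)
print('faces',P(573,74),P(555,235),np.linalg.norm(P(573,74)-P(555,235)))
# held strap: top z
s=sensors.sense();zt=s['tool_pos'][2]+.018+.008
h=P(387,150.5,zt);f=P(387,384,zt);sd=P(388,212,zt)
print('hole',h,'foil',f,np.linalg.norm(h-f),'ang',np.degrees(np.arctan2(*(h-f)[[1,0]])),'tcp',s['tool_pos'])
```

```text
tail [0.5377 0.0166 0.066 ] drive [ 0.5531 -0.0613  0.066 ] mid [ 0.5454 -0.0223  0.066 ] sep 0.07938245696661816 ang 101.18150433043833 0.04114433195083349 0.0400356944179103
perp 101.3683919542191
101.52955182379411
gap mids [0.5373 0.0143 0.066 ] [ 0.5517 -0.057   0.066 ]
faces [0.5353 0.0226 0.066 ] [ 0.5548 -0.0695  0.066 ] 0.09412308308973992
hole [ 0.4392 -0.0366  0.2155] foil [ 0.4545 -0.1123  0.2155] 0.07722478938518744 ang 101.44367799255944 tcp [ 0.4552 -0.1123  0.1895]
```

Emit:
step_arm(
  rows=[
    [[30,30,0],[0.1,-0.5,0],-1],
    [[60,60,0],[0.1,-0.5,0],-1],
    [[91,90,0],[0.1,-0.5,0],-1],
    [[91,90,0],[0.1,-0.5,0],-1],
    [[91,90,-40],[0.1,-0.5,0],-1],
    [[91,90,-80],[0.1,-0.5,0],-1],
    [[91,90,-110],[0.1,-0.5,0],-1],
    [[91,90,-127],[0.1,-0.5,0],-1],
    [[91,90,-127],[0.1,-0.5,0],-1],
    [[91,90,-127],[0.1,-0.5,0],-1],
  ],
)

```text
time: 9.25
tool_pos: [0.5454, -0.0207, 0.0619]
eef_rot: [0.995, 0.102, -0.001, -0.0]
ft_force: [0.4, 0.2, -2.9]
gripper_width: 0.0132
```

Run:
```python
from h import *
from scipy.spatial.transform import Rotation as R
grab('wrist','w7',None,1.4)
s=sensors.sense();M=R.from_quat(s['eef_rot']).as_matrix();print(s['tool_pos'],np.degrees(np.arctan2(M[1,0],M[0,0])),M[2],s['ft_force'],s['gripper_width'])
for p in([.5377,.0166,.066],[.5353,.0226,.066]):print(w2px('w7',p)*1.4)
```

```text
[ 0.5467045  -0.02116613  0.06320659] 11.641087397008183 [ 5.44044037e-04 -4.37699707e-04 -9.99999756e-01] [ 0.49580744  0.18991179 -2.25869862] 0.013138139148693226
[388.28776354 263.44585287]
[385.1639479  246.45094626]
```

View pics/w7.png

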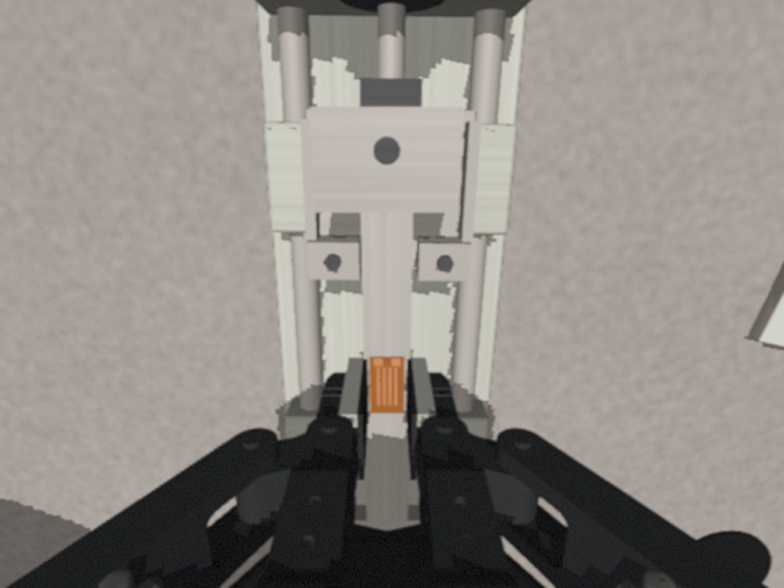

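The strap head (387,150) lies inside the tail grip's rails. The waist at column 387 is centred between the jaw holes at 333 and 445 (mid 389), and the shoulder at row 212 is beyond the jaws at 240. I'll lower it.

Emit:
step_arm(
  rows=[
    [[0.3,-0.5,-10],[0,0,-0.2],-1],
    [[0.3,-0.5,-20],[0,0,-0.2],-1],
    [[0.3,-0.5,-25],[0,0,-0.2],-1],
    [[0.3,-0.5,-26.5],[0,0,-0.2],-1],
    [[0.3,-0.5,-26.5],[0,0,-0.2],-1],
    [[0.3,-0.5,-26.5],[0,0,-0.2],-1],
  ],
)

```text
time: 9.8
tool_pos: [0.5474, -0.0214, 0.037]
eef_rot: [0.995, 0.1, 0.001, -0.0]
ft_force: [1.2, 1.7, -1.2]
gripper_width: 0.0134
```

Emit:
step_arm(
  rows=[
    [[0,0,-1],[0,0,0],-1],
    [[0,0,-2],[0,0,0],-1],
    [[0,0,-2],[0,0,0],-1],
  ],
)

```text
time: 10.05
tool_pos: [0.5476, -0.0213, 0.0352]
eef_rot: [0.995, 0.1, 0.001, -0.0]
ft_force: [-0.2, -0.3, 1.7]
gripper_width: 0.0134
```

Emit:
step_arm(
  rows=[
    [[0,0,0],[0,0,0],-0.65],
    [[0,0,0],[0,0,0],-0.55],
    [[0,0,0],[0,0,0],-0.4],
    [[0,0,0],[0,0,0],-0.3],
    [[0,0,0],[0,0,0],-0.3],
    [[0,0,0],[0,0,0],-0.3],
    [[0,0,20],[0,0,0],-0.3],
    [[0,0,60],[0,0,0],-0.3],
    [[0,0,100],[0,0,0],-0.3],
    [[0,0,130],[0,0,0],0.5],
    [[0,0,130],[0,0,0],0.5],
    [[0,0,130],[0,0,0],0.5],
  ],
)

```text
time: 11.05
tool_pos: [0.549, -0.0213, 0.167]
eef_rot: [0.995, 0.1, 0.003, -0.001]
ft_force: [0.1, 0.0, 0.3]
gripper_width: 0.0636
```

Run:
```python
from h import *
grab('wrist','w8'); grab('top','t8',(230,170,390,250),1)
a=np.load('pics/w8.npz')['pixels'][:,:,::-1];b=cv2.resize(cv2.imread('pics/t8.png'),(480,240),interpolation=cv2.INTER_CUBIC)
o=np.zeros((580,640,3),np.uint8);o[:340,:]=cv2.resize(a[:300],(640,340));o[340:,:480]=b;cv2.imwrite('pics/v8.png',o)
s=sensors.sense();print(s['tool_pos'],s['gripper_width'],s['ft_force'])
```

```text
[ 0.54686032 -0.02108817  0.16444885] 0.06419899279877916 [-0.79854207  1.2896972  -0.56602272]
```

View pics/v8.png

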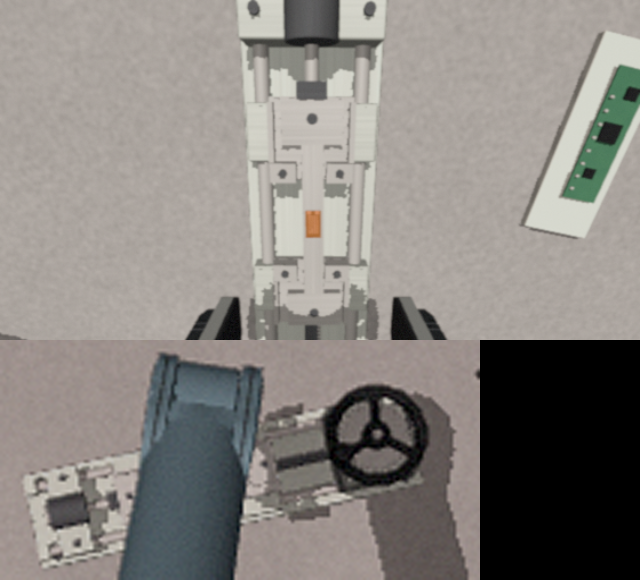

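The strap is seated in both grips: heads behind the jaws, foil at (313,224) centred between the jaw pairs, waist straight. Next I'll find the handle from the top and scene pictures in code, since there are few views left.

Run:
```python
from h import *
np.set_printoptions(precision=4,suppress=True)
grab('top','t9');grab('scene','s9')
print('scope',px2w('top0',413,180,0),px2w('top0',428,164,.23),'phone',px2w('top0',591/1.4,328/1.4,.008))
print(sensors.sense()['qpos'])
H0=np.array([.5843,-.2201,0])
# rim fit: dark pixels in top image vs annulus r 45..57 at z .12
def gray(n):return cv2.cvtColor(np.load('pics/'+n+'.npz')['pixels'],cv2.COLOR_RGB2GRAY).astype(np.float32)
def samp(g,n,P):
    d=np.load('pics/'+n+'.npz');q=(d['mtx']@(d['view'][:3,:3]@P.T+d['view'][:3,3:]));q=q[:2]/q[2]
    return cv2.remap(g,q[0].astype(np.float32),q[1].astype(np.float32),cv2.INTER_LINEAR).ravel()
a=np.linspace(0,2*np.pi,72,endpoint=False)
def ring(c,r,z):return np.c_[c[0]+r*np.cos(a),c[1]+r*np.sin(a),0*a+z]
for n in('top0','t9','s9'):
    g=gray(n);best=[]
    for dx in np.arange(-12,12.1,1):
        for dy in np.arange(-12,12.1,1):
            c=H0+[dx/1e3,dy/1e3,0]
            best.append((samp(g,n,ring(c,.052,.118)).mean()-samp(g,n,ring(c,.062,.118)).mean()*.5-samp(g,n,ring(c,.040,.118)).mean()*.5,dx,dy))
    print(n,sorted(best)[:3])
    c=H0
    sc=[]
    for ph in range(0,360,5):
        p=c+.05*np.array([np.cos(np.radians(ph)),np.sin(np.radians(ph)),0])
        P=np.vstack([p+[x,y,z] for x in(-.008,0,.008) for y in(-.008,0,.008) for z in(.14,.15,.16,.17)])
        sc.append((round(float(samp(g,n,P).mean()),1),ph))
    print(sorted(sc)[:6])
```

```text
scope [ 0.6716 -0.4413  0.    ] [ 0.6782 -0.4345  0.23  ] phone [ 0.4786 -0.4591  0.008 ]
[-0.3911  0.4472  0.4511  1.8756 -0.2493  0.8753  0.3824]
top0 [(np.float32(-82.156296), np.float64(0.0), np.float64(1.0)), (np.float32(-81.672745), np.float64(0.0), np.float64(2.0)), (np.float32(-81.117676), np.float64(1.0), np.float64(1.0))]
[(27.0, 120), (29.0, 125), (34.4, 130), (35.4, 115), (45.2, 135), (46.6, 110)]
t9 [(np.float32(-73.22005), np.float64(0.0), np.float64(2.0)), (np.float32(-72.76044), np.float64(1.0), np.float64(2.0)), (np.float32(-72.6299), np.float64(0.0), np.float64(1.0))]
[(18.7, 120), (23.0, 115), (25.3, 125), (29.4, 110), (30.4, 130), (33.9, 105)]
s9 [(np.float32(-39.6627), np.float64(4.0), np.float64(6.0)), (np.float32(-39.52817), np.float64(3.0), np.float64(6.0)), (np.float32(-39.462475), np.float64(4.0), np.float64(7.0))]
[(41.0, 115), (43.4, 110), (43.7, 120), (48.9, 105), (49.5, 125), (55.0, 50)]
```

Both top images agree: hub near (0.585, -0.2185), which also lies on the stage axis, and handle at about 119°, i.e. (0.561, -0.175). I'll go above it, then down.

Emit:
step_arm(
  rows=[
    [[0,0,30],[0,0,0],0.5],
    [[0,-30,40],[0,0,0],0.5],
    [[5,-70,40],[0,0,0],0.5],
    [[10,-110,40],[0,0,0],0.5],
    [[14,-153.5,40],[0,0,0],0.5],
    [[14,-153.5,40],[0,0,0],0.5],
    [[14,-153.5,40],[0,0,0],0.5],
    [[14,-153.5,10],[0,0,0],0.5],
    [[14,-153.5,10],[0,0,0],0.5],
  ],
)

```text
time: 12.0
tool_pos: [0.5574, -0.1721, 0.1689]
eef_rot: [0.995, 0.1, -0.004, -0.002]
ft_force: [-1.6, 1.8, -0.3]
gripper_width: 0.0642
```

Run:
```python
from h import *
from scipy.spatial.transform import Rotation as R
grab('wrist','w10');grab('scene','s10')
a=cv2.resize(np.load('pics/w10.npz')['pixels'][:,:,::-1],(400,300))
S=np.load('pics/s10.npz')['pixels'][:,:,::-1];S0=np.load('pics/scene0.npz')['pixels'][:,:,::-1];T=np.load('pics/t9.npz')['pixels'][:,:,::-1]
cr=lambda I,x,y,w,h:cv2.resize(I[y:y+h,x:x+w],(400,300),interpolation=cv2.INTER_CUBIC)
cv2.imwrite('pics/v10.png',np.vstack([np.hstack([a,cr(S,180,120,100,75)]),np.hstack([cr(S0,180,140,100,75),cr(T,315,170,80,60)])]))
s=sensors.sense();M=R.from_quat(s['eef_rot']).as_matrix();print(s['tool_pos'],np.degrees(np.arctan2(M[1,0],M[0,0])),M[2],s['gripper_width'],s['ft_force'])
print([(n,w2px(n,[.5608,-.1748,z])) for n in('s10','w10') for z in(.126,.172)])
```

```text
[ 0.55930192 -0.17287997  0.17245172] 11.53763113544294 [-0.0047052  -0.00325388 -0.99998364] 0.06418493921941267 [0.39245247 0.14749716 0.09702862]
[('s10', array([233.90849046, 172.56861574])), ('s10', array([233.00019714, 161.19915443])), ('w10', array([281.53647878, 228.64223783])), ('w10', array([282.10509471, 259.63427611]))]
```

View pics/v10.png

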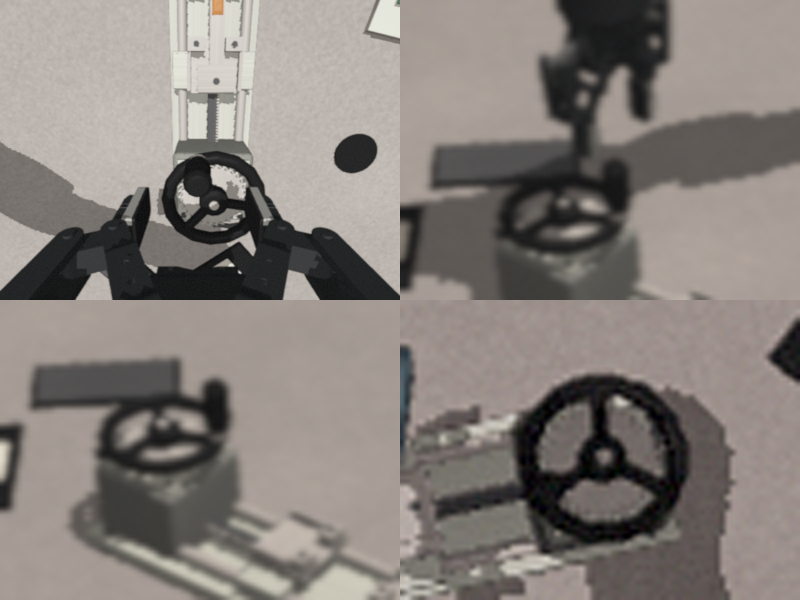

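Last view. The wrist view shows the handle at (197,177), centred between the open fingers at (140,205) and (255,205). The scene crop shows it at (618,180), which agrees with the prediction. I'll descend and grip.

Emit:
step_arm(
  rows=[
    [[0,-1.5,-20],[0,-0.3,0],0.5],
    [[0,-1.5,-40],[0,-0.3,0],0.3],
    [[0,-1.5,-60],[0,-0.3,0],0.2],
    [[0,-1.5,-60],[0,-0.3,0],0],
    [[0,-1.5,-60],[0,-0.3,0],-0.2],
    [[0,-1.5,-60],[0,-0.3,0],-0.3],
  ],
)

```text
time: 12.6
tool_pos: [0.5604, -0.1744, 0.114]
eef_rot: [0.995, 0.101, 0.001, -0.001]
ft_force: [-0.5, -0.2, 0.3]
gripper_width: 0.0302
```

Emit:
step_arm(
  rows=[
    [[0,0,0],[0,0,0],-0.4],
    [[0,0,0],[0,0,0],-0.6],
    [[0,0,0],[0,0,0],-1],
    [[0,0,0],[0,0,0],-1],
    [[0,0,0],[0,0,0],-1],
    [[0,0,0],[0,0,0],-1],
  ],
)

```text
time: 13.1
tool_pos: [0.5615, -0.1742, 0.1157]
eef_rot: [0.995, 0.101, 0.002, -0.001]
ft_force: [-0.4, 1.7, 7.4]
gripper_width: 0.0221
```

```bash
cat >> h.py <<'E'
from scipy.spatial.transform import Rotation as Rot
def arc(total,n,hub=(.585,-.2185),z=None,hold=0):
    s=sensors.sense();p=np.array(s['tool_pos']);M=Rot.from_quat(s['eef_rot']).as_matrix();r=p[:2]-hub;ph=np.arctan2(r[1],r[0])
    f=np.array(s['ft_force']);u=r/np.linalg.norm(r);t=np.array([u[1],-u[0]])
    print('t %.2f phi %.3f r %.1f z %.4f | Fpull(cw resist) %.2f Frad %.2f Fz %.2f tilt %s yaw %.1f w %.4f'%(s['time'],ph,1e3*np.linalg.norm(r),p[2],-f[:2]@t,f[:2]@u,f[2],np.round(np.degrees(M[2,:2]),1),np.degrees(np.arctan2(M[1,0],M[0,0])),s['gripper_width']))
    dz=0 if z is None else 1e3*(z-p[2])
    for i in list(range(1,n+1))+[n]*hold:
        a=ph-total*i/n;q=np.array(hub)+.05*np.array([np.cos(a),np.sin(a)])-p[:2]
        print('[[%.1f, %.1f, %.1f], [0, 0, 0], -1],'%(1e3*q[0],1e3*q[1],dz),end=' ')
    print()
E
python3 -c "
from h import *
arc(1.2,6)"
```

```text
t 13.10 phi 2.057 r 50.2 z 0.1157 | Fpull(cw resist) -0.42 Frad 1.69 Fz 7.45 tilt [ 0.3 -0.1] yaw 11.6 w 0.0221
[[9.3, 3.6, 0.0], [0, 0, 0], -1], [[19.1, 5.5, 0.0], [0, 0, 0], -1], [[29.1, 5.3, 0.0], [0, 0, 0], -1], [[38.9, 3.2, 0.0], [0, 0, 0], -1], [[48.0, -0.8, 0.0], [0, 0, 0], -1], [[56.2, -6.5, 0.0], [0, 0, 0], -1],
```

Emit:
step_arm(
  rows=[
    [[9.3,3.6,0],[0,0,0],-1],
    [[19.1,5.5,0],[0,0,0],-1],
    [[29.1,5.3,0],[0,0,0],-1],
    [[38.9,3.2,0],[0,0,0],-1],
    [[48,-0.8,0],[0,0,0],-1],
    [[56.2,-6.5,0],[0,0,0],-1],
  ],
)

```text
time: 13.6
tool_pos: [0.618, -0.1812, 0.1158]
eef_rot: [0.995, 0.101, 0.002, -0.0]
ft_force: [-6.2, -1.1, 2.5]
gripper_width: 0.022
```

```bash
python3 -c "
from h import *
arc(2.4,10)"
```

```text
t 13.60 phi 0.846 r 49.8 z 0.1158 | Fpull(cw resist) 3.87 Frad -4.93 Fz 2.46 tilt [ 0.2 -0. ] yaw 11.6 w 0.0220
[[8.1, -8.8, 0.0], [0, 0, 0], -1], [[13.7, -19.4, 0.0], [0, 0, 0], -1], [[16.6, -31.0, 0.0], [0, 0, 0], -1], [[16.7, -43.0, 0.0], [0, 0, 0], -1], [[13.9, -54.6, 0.0], [0, 0, 0], -1], [[8.4, -65.3, 0.0], [0, 0, 0], -1], [[0.6, -74.3, 0.0], [0, 0, 0], -1], [[-9.2, -81.2, 0.0], [0, 0, 0], -1], [[-20.3, -85.6, 0.0], [0, 0, 0], -1], [[-32.2, -87.3, 0.0], [0, 0, 0], -1],
```

Emit:
step_arm(
  rows=[
    [[8.1,-8.8,0],[0,0,0],-1],
    [[13.7,-19.4,0],[0,0,0],-1],
    [[16.6,-31,0],[0,0,0],-1],
    [[16.7,-43,0],[0,0,0],-1],
    [[13.9,-54.6,0],[0,0,0],-1],
    [[8.4,-65.3,0],[0,0,0],-1],
    [[0.6,-74.3,0],[0,0,0],-1],
    [[-9.2,-81.2,0],[0,0,0],-1],
    [[-20.3,-85.6,0],[0,0,0],-1],
    [[-32.2,-87.3,0],[0,0,0],-1],
  ],
)

```text
time: 14.43
tool_pos: [0.5859, -0.2686, 0.1159]
eef_rot: [0.995, 0.101, 0.003, -0.0]
ft_force: [0.8, 3.9, -2.7]
gripper_width: 0.0223
```

```bash
python3 -c "
from h import *
arc(1.5,8)"
```

```text
t 14.43 phi -1.552 r 50.1 z 0.1159 | Fpull(cw resist) 0.83 Frad -3.90 Fz -2.65 tilt [ 0.3 -0. ] yaw 11.6 w 0.0223
[[-9.3, 0.8, 0.0], [0, 0, 0], -1], [[-18.4, 3.3, 0.0], [0, 0, 0], -1], [[-26.8, 7.3, 0.0], [0, 0, 0], -1], [[-34.3, 12.9, 0.0], [0, 0, 0], -1], [[-40.7, 19.8, 0.0], [0, 0, 0], -1], [[-45.6, 27.7, 0.0], [0, 0, 0], -1], [[-49.0, 36.4, 0.0], [0, 0, 0], -1], [[-50.7, 45.6, 0.0], [0, 0, 0], -1],
```

Emit:
step_arm(
  rows=[
    [[-9.3,0.8,0],[0,0,0],-1],
    [[-18.4,3.3,0],[0,0,0],-1],
    [[-26.8,7.3,0],[0,0,0],-1],
    [[-34.3,12.9,0],[0,0,0],-1],
    [[-40.7,19.8,0],[0,0,0],-1],
    [[-45.6,27.7,0],[0,0,0],-1],
    [[-49,36.4,0],[0,0,0],-1],
    [[-50.7,45.6,0],[0,0,0],-1],
  ],
)

```text
time: 15.1
tool_pos: [0.5347, -0.2231, 0.1159]
eef_rot: [0.995, 0.101, 0.003, 0.0]
ft_force: [3.9, -0.9, -6.9]
gripper_width: 0.0218
```

```bash
python3 -c "
from h import *
arc(0.6,6)"
```

```text
t 15.10 phi -3.051 r 50.5 z 0.1159 | Fpull(cw resist) 1.22 Frad -3.85 Fz -6.94 tilt [0.3 0.1] yaw 11.6 w 0.0218
[[0.3, 5.0, 0.0], [0, 0, 0], -1], [[0.6, 10.0, 0.0], [0, 0, 0], -1], [[1.4, 15.0, 0.0], [0, 0, 0], -1], [[2.7, 19.8, 0.0], [0, 0, 0], -1], [[4.4, 24.5, 0.0], [0, 0, 0], -1], [[6.6, 29.0, 0.0], [0, 0, 0], -1],
```

Emit:
step_arm(
  rows=[
    [[0.6,5,-0.5],[0,0,0],-1],
    [[1.2,10,-1],[0,0,0],-1],
    [[2,15,-1],[0,0,0],-1],
    [[3.2,19.8,-1],[0,0,0],-1],
    [[5,24.5,-1],[0,0,0],-1],
    [[7,29,-1],[0,0,0],-1],
  ],
)

```text
time: 15.6
tool_pos: [0.5409, -0.1942, 0.1157]
eef_rot: [0.995, 0.101, 0.002, 0.0]
ft_force: [-3.0, 0.7, 5.3]
gripper_width: 0.022
```

```bash
python3 -c "
from h import *
arc(0.6,6)"
```

```text
t 15.60 phi 2.639 r 50.3 z 0.1157 | Fpull(cw resist) 0.79 Frad 2.94 Fz 5.32 tilt [0.2 0. ] yaw 11.5 w 0.0220
[[2.9, 4.1, 0.0], [0, 0, 0], -1], [[5.9, 8.1, 0.0], [0, 0, 0], -1], [[9.4, 11.7, 0.0], [0, 0, 0], -1], [[13.1, 15.0, 0.0], [0, 0, 0], -1], [[17.2, 17.9, 0.0], [0, 0, 0], -1], [[21.5, 20.4, 0.0], [0, 0, 0], -1],
```

Emit:
step_arm(
  rows=[
    [[2.9,4.1,0.5],[0,0,0],-1],
    [[5.9,8.1,0.5],[0,0,0],-1],
    [[9.4,11.7,0.5],[0,0,0],-1],
    [[13.1,15,0.5],[0,0,0],-1],
    [[17.2,17.9,0.5],[0,0,0],-1],
    [[21.5,20.4,0.5],[0,0,0],-1],
  ],
)

```text
time: 16.1
tool_pos: [0.5624, -0.1737, 0.1159]
eef_rot: [0.995, 0.101, 0.001, 0.0]
ft_force: [0.2, -3.0, -7.4]
gripper_width: 0.0221
```

```bash
python3 -c "
from h import *
arc(0.6,6)"
```

```text
t 16.10 phi 2.038 r 50.2 z 0.1159 | Fpull(cw resist) 1.19 Frad -2.78 Fz -7.45 tilt [0.2 0. ] yaw 11.5 w 0.0221
[[4.7, 1.8, 0.0], [0, 0, 0], -1], [[9.4, 3.4, 0.0], [0, 0, 0], -1], [[14.3, 4.5, 0.0], [0, 0, 0], -1], [[19.3, 5.1, 0.0], [0, 0, 0], -1], [[24.3, 5.1, 0.0], [0, 0, 0], -1], [[29.2, 4.7, 0.0], [0, 0, 0], -1],
```

Emit:
step_arm(
  rows=[
    [[4.7,1.8,-0.2],[0,0,0],-1],
    [[9.4,3.4,-0.2],[0,0,0],-1],
    [[14.3,4.5,-0.2],[0,0,0],-1],
    [[19.3,5.1,-0.2],[0,0,0],-1],
    [[24.3,5.1,-0.2],[0,0,0],-1],
    [[29.2,4.7,-0.2],[0,0,0],-1],
  ],
)

```text
time: 16.6
tool_pos: [0.592, -0.169, 0.1158]
eef_rot: [0.995, 0.101, 0.001, 0.0]
ft_force: [-1.6, -2.8, -1.0]
gripper_width: 0.0219
```

```bash
python3 -c "
from h import *
arc(0.6,6)"
```

```text
t 16.60 phi 1.431 r 50.0 z 0.1158 | Fpull(cw resist) 1.22 Frad -3.00 Fz -1.03 tilt [0.1 0. ] yaw 11.5 w 0.0219
[[4.9, -0.9, 0.0], [0, 0, 0], -1], [[9.7, -2.3, 0.0], [0, 0, 0], -1], [[14.3, -4.2, 0.0], [0, 0, 0], -1], [[18.7, -6.6, 0.0], [0, 0, 0], -1], [[22.9, -9.4, 0.0], [0, 0, 0], -1], [[26.7, -12.5, 0.0], [0, 0, 0], -1],
```

Total so far is 6.91 rad and it still runs free at about 1.2 N.

Emit:
step_arm(
  rows=[
    [[4.9,-0.9,0],[0,0,0],-1],
    [[9.7,-2.3,0],[0,0,0],-1],
    [[14.3,-4.2,0],[0,0,0],-1],
    [[18.7,-6.6,0],[0,0,0],-1],
    [[22.9,-9.4,0],[0,0,0],-1],
    [[26.7,-12.5,0],[0,0,0],-1],
  ],
)

```text
time: 17.1
tool_pos: [0.6187, -0.1819, 0.1158]
eef_rot: [0.995, 0.1, 0.001, -0.0]
ft_force: [-5.9, -1.1, 1.8]
gripper_width: 0.0218
```

```bash
python3 -c "
from h import *
arc(0.6,6)"
```

```text
t 17.10 phi 0.827 r 49.7 z 0.1158 | Fpull(cw resist) 3.55 Frad -4.79 Fz 1.75 tilt [0.1 0. ] yaw 11.5 w 0.0218
[[3.7, -3.4, 0.0], [0, 0, 0], -1], [[6.8, -7.3, 0.0], [0, 0, 0], -1], [[9.5, -11.4, 0.0], [0, 0, 0], -1], [[11.8, -15.9, 0.0], [0, 0, 0], -1], [[13.7, -20.5, 0.0], [0, 0, 0], -1], [[15.1, -25.3, 0.0], [0, 0, 0], -1],
```

Emit:
step_arm(
  rows=[
    [[3.7,-3.4,0],[0,0,0],-1],
    [[6.8,-7.3,0],[0,0,0],-1],
    [[9.5,-11.4,0],[0,0,0],-1],
    [[11.8,-15.9,0],[0,0,0],-1],
  ],
)

```text
time: 17.43
tool_pos: [0.63, -0.1976, 0.1158]
eef_rot: [0.995, 0.1, 0.0, -0.001]
ft_force: [-7.1, 1.5, 2.8]
gripper_width: 0.0224
```

```bash
python3 -c "
from h import *
arc(0.6,6)"
```

```text
t 17.43 phi 0.435 r 49.7 z 0.1158 | Fpull(cw resist) 4.38 Frad -5.76 Fz 2.84 tilt [ 0.  -0.1] yaw 11.5 w 0.0224
[[2.2, -4.5, 0.0], [0, 0, 0], -1], [[3.6, -9.3, 0.0], [0, 0, 0], -1], [[4.5, -14.2, 0.0], [0, 0, 0], -1], [[4.9, -19.2, 0.0], [0, 0, 0], -1], [[4.9, -24.2, 0.0], [0, 0, 0], -1], [[4.3, -29.1, 0.0], [0, 0, 0], -1],
```

Emit:
step_arm(
  rows=[
    [[1.7,-4.8,0],[0,0,0],-1],
    [[2.9,-9.5,0],[0,0,0],-1],
  ],
)

```text
time: 17.6
tool_pos: [0.633, -0.206, 0.1158]
eef_rot: [0.995, 0.101, -0.0, -0.002]
ft_force: [-6.1, 2.9, 1.9]
gripper_width: 0.0217
```

```bash
python3 -c "
from h import *
arc(0.6,6)
for i in range(4): eyes.grab_frame('wrist'); arc(0,0)"
```

```text
t 17.60 phi 0.255 r 49.6 z 0.1158 | Fpull(cw resist) 4.34 Frad -5.22 Fz 1.86 tilt [-0.  -0.2] yaw 11.6 w 0.0217
[[1.4, -4.8, 0.0], [0, 0, 0], -1], [[1.9, -9.8, 0.0], [0, 0, 0], -1], [[1.9, -14.8, 0.0], [0, 0, 0], -1], [[1.5, -19.7, 0.0], [0, 0, 0], -1], [[0.5, -24.6, 0.0], [0, 0, 0], -1], [[-1.0, -29.4, 0.0], [0, 0, 0], -1], 
t 17.65 phi 0.231 r 49.5 z 0.1158 | Fpull(cw resist) 2.05 Frad -3.33 Fz 0.22 tilt [ 0.  -0.2] yaw 11.5 w 0.0223

t 17.70 phi 0.238 r 49.6 z 0.1158 | Fpull(cw resist) 1.26 Frad -4.14 Fz 1.80 tilt [ 0.  -0.2] yaw 11.5 w 0.0221

t 17.75 phi 0.244 r 49.6 z 0.1158 | Fpull(cw resist) 1.94 Frad -4.22 Fz 2.83 tilt [ 0.  -0.2] yaw 11.5 w 0.0225

t 17.80 phi 0.248 r 49.6 z 0.1158 | Fpull(cw resist) 2.20 Frad -3.91 Fz 2.07 tilt [ 0.  -0.2] yaw 11.6 w 0.0227
```

Emit:
step_arm(
  rows=[
    [[0.7,-4.8,0],[0,0,0],-1],
    [[1.2,-9.8,0],[0,0,0],-1],
  ],
)

```text
time: 17.97
tool_pos: [0.6344, -0.2138, 0.1158]
eef_rot: [0.995, 0.102, -0.0, -0.003]
ft_force: [-4.8, 3.8, 3.4]
gripper_width: 0.0222
```

```bash
python3 -c "
from h import *
arc(0.2,2)
for i in range(3): eyes.grab_frame('wrist'); arc(0,0)
arc(.2,2)"
```

```text
t 17.97 phi 0.094 r 49.6 z 0.1158 | Fpull(cw resist) 4.23 Frad -4.46 Fz 3.41 tilt [ 0.  -0.3] yaw 11.7 w 0.0222
[[0.6, -5.0, 0.0], [0, 0, 0], -1], [[0.4, -9.9, 0.0], [0, 0, 0], -1], 
t 18.02 phi 0.060 r 49.5 z 0.1158 | Fpull(cw resist) 2.51 Frad -2.90 Fz -0.03 tilt [ 0.  -0.2] yaw 11.6 w 0.0220

t 18.07 phi 0.065 r 49.6 z 0.1158 | Fpull(cw resist) 2.50 Frad -5.36 Fz 3.06 tilt [ 0.  -0.2] yaw 11.6 w 0.0220

t 18.12 phi 0.071 r 49.5 z 0.1158 | Fpull(cw resist) 3.58 Frad -4.55 Fz 2.00 tilt [ 0.  -0.2] yaw 11.6 w 0.0221

t 18.12 phi 0.071 r 49.5 z 0.1158 | Fpull(cw resist) 3.58 Frad -4.55 Fz 2.00 tilt [ 0.  -0.2] yaw 11.6 w 0.0221
[[0.6, -5.0, 0.0], [0, 0, 0], -1], [[0.2, -9.9, 0.0], [0, 0, 0], -1],
```

Emit:
step_arm(
  rows=[
    [[0.1,-5,0],[0,0,0],-1],
    [[-0.3,-9.9,0],[0,0,0],-1],
    [[-1.2,-14.8,0],[0,0,0],-1],
  ],
)

```text
time: 18.37
tool_pos: [0.6339, -0.2267, 0.1158]
eef_rot: [0.995, 0.102, 0.0, -0.004]
ft_force: [-5.1, 7.6, 2.0]
gripper_width: 0.0222
```

```bash
python3 -c "
from h import *
arc(0.2,2)
for i in range(4): eyes.grab_frame('wrist'); arc(0,0)
arc(.3,3)"
```

```text
t 18.37 phi -0.166 r 49.6 z 0.1158 | Fpull(cw resist) 6.61 Frad -6.26 Fz 2.04 tilt [ 0.1 -0.4] yaw 11.7 w 0.0222
[[-0.6, -5.0, 0.0], [0, 0, 0], -1], [[-2.2, -9.7, 0.0], [0, 0, 0], -1], 
t 18.42 phi -0.194 r 49.6 z 0.1158 | Fpull(cw resist) 5.38 Frad -4.64 Fz 2.06 tilt [ 0.1 -0.4] yaw 11.6 w 0.0219

t 18.47 phi -0.188 r 49.6 z 0.1158 | Fpull(cw resist) 3.93 Frad -4.66 Fz 3.61 tilt [ 0.1 -0.4] yaw 11.6 w 0.0219

t 18.52 phi -0.179 r 49.5 z 0.1158 | Fpull(cw resist) 4.56 Frad -4.82 Fz 2.57 tilt [ 0.1 -0.4] yaw 11.7 w 0.0221

t 18.57 phi -0.175 r 49.6 z 0.1158 | Fpull(cw resist) 5.21 Frad -4.31 Fz 3.38 tilt [ 0.1 -0.4] yaw 11.7 w 0.0221

t 18.57 phi -0.175 r 49.6 z 0.1158 | Fpull(cw resist) 5.21 Frad -4.31 Fz 3.38 tilt [ 0.1 -0.4] yaw 11.7 w 0.0221
[[-0.7, -4.9, 0.0], [0, 0, 0], -1], [[-2.3, -9.7, 0.0], [0, 0, 0], -1], [[-4.4, -14.2, 0.0], [0, 0, 0], -1],
```

Emit:
step_arm(
  rows=[
    [[-1.3,-5.5,0],[0,0,0],-1],
    [[-3.1,-10.7,0],[0,0,0],-1],
    [[-4.9,-14.6,0],[0,0,0],-1],
  ],
)

```text
time: 18.82
tool_pos: [0.6307, -0.2377, 0.1158]
eef_rot: [0.995, 0.103, 0.001, -0.006]
ft_force: [-1.3, 8.5, 1.5]
gripper_width: 0.0219
```

```bash
python3 -c "
from h import *
arc(0.2,2)
for i in range(6): eyes.grab_frame('wrist'); arc(0,0)
arc(.2,2)" | grep .
```

```text
t 18.82 phi -0.398 r 49.5 z 0.1158 | Fpull(cw resist) 7.36 Frad -4.54 Fz 1.53 tilt [ 0.2 -0.6] yaw 11.9 w 0.0219
[[-1.7, -4.7, 0.0], [0, 0, 0], -1], [[-4.3, -9.0, 0.0], [0, 0, 0], -1], 
t 18.87 phi -0.421 r 49.5 z 0.1158 | Fpull(cw resist) 5.91 Frad -3.88 Fz 1.14 tilt [ 0.2 -0.6] yaw 11.8 w 0.0223
t 18.92 phi -0.416 r 49.5 z 0.1158 | Fpull(cw resist) 6.06 Frad -4.94 Fz 2.39 tilt [ 0.2 -0.6] yaw 11.8 w 0.0221
t 18.97 phi -0.409 r 49.5 z 0.1158 | Fpull(cw resist) 6.85 Frad -3.56 Fz 2.20 tilt [ 0.2 -0.6] yaw 11.8 w 0.0225
t 19.02 phi -0.404 r 49.5 z 0.1158 | Fpull(cw resist) 5.47 Frad -4.26 Fz 1.94 tilt [ 0.2 -0.6] yaw 11.8 w 0.0219
t 19.07 phi -0.403 r 49.6 z 0.1158 | Fpull(cw resist) 5.76 Frad -4.08 Fz 1.36 tilt [ 0.2 -0.6] yaw 11.8 w 0.0221
t 19.12 phi -0.401 r 49.6 z 0.1158 | Fpull(cw resist) 6.25 Frad -3.79 Fz 2.20 tilt [ 0.2 -0.6] yaw 11.8 w 0.0219
t 19.12 phi -0.401 r 49.6 z 0.1158 | Fpull(cw resist) 6.25 Frad -3.79 Fz 2.20 tilt [ 0.2 -0.6] yaw 11.8 w 0.0219
[[-1.8, -4.7, 0.0], [0, 0, 0], -1], [[-4.4, -8.9, 0.0], [0, 0, 0], -1],
```

Emit:
step_arm(
  rows=[
    [[-1.8,-4.3,0],[0,0,0],-1],
    [[-4.1,-8,0],[0,0,0],-1],
    [[-6.6,-11.3,0],[0,0,0],-1],
  ],
)

```text
time: 19.37
tool_pos: [0.6271, -0.2445, 0.1159]
eef_rot: [0.994, 0.105, 0.004, -0.007]
ft_force: [3.4, 7.2, -1.8]
gripper_width: 0.0222
```

```bash
python3 -c "
from h import *
arc(0.2,2)
for i in range(7): eyes.grab_frame('wrist'); arc(0,0)
arc(.2,2)" | grep .
```

```text
t 19.37 phi -0.554 r 49.5 z 0.1159 | Fpull(cw resist) 7.94 Frad -0.91 Fz -1.81 tilt [ 0.5 -0.8] yaw 12.1 w 0.0222
[[-2.4, -4.4, 0.0], [0, 0, 0], -1], [[-5.6, -8.2, 0.0], [0, 0, 0], -1], 
t 19.42 phi -0.583 r 49.5 z 0.1158 | Fpull(cw resist) 7.53 Frad -3.12 Fz -1.06 tilt [ 0.5 -0.8] yaw 12.0 w 0.0222
t 19.47 phi -0.579 r 49.5 z 0.1158 | Fpull(cw resist) 6.84 Frad -2.21 Fz -0.76 tilt [ 0.5 -0.8] yaw 12.0 w 0.0222
t 19.52 phi -0.572 r 49.5 z 0.1158 | Fpull(cw resist) 6.13 Frad -2.50 Fz -0.54 tilt [ 0.5 -0.8] yaw 12.0 w 0.0223
t 19.57 phi -0.568 r 49.5 z 0.1158 | Fpull(cw resist) 6.43 Frad -3.19 Fz -0.23 tilt [ 0.5 -0.8] yaw 12.0 w 0.0221
t 19.62 phi -0.566 r 49.5 z 0.1158 | Fpull(cw resist) 7.29 Frad -2.26 Fz -0.07 tilt [ 0.5 -0.8] yaw 12.0 w 0.0221
t 19.67 phi -0.566 r 49.5 z 0.1158 | Fpull(cw resist) 6.97 Frad -3.78 Fz 0.40 tilt [ 0.5 -0.8] yaw 12.0 w 0.0223
t 19.72 phi -0.565 r 49.5 z 0.1158 | Fpull(cw resist) 5.44 Frad -2.60 Fz -0.75 tilt [ 0.5 -0.8] yaw 12.0 w 0.0220
t 19.72 phi -0.565 r 49.5 z 0.1158 | Fpull(cw resist) 5.44 Frad -2.60 Fz -0.75 tilt [ 0.5 -0.8] yaw 12.0 w 0.0220
[[-2.5, -4.3, 0.0], [0, 0, 0], -1], [[-5.8, -8.1, 0.0], [0, 0, 0], -1],
```

Emit:
step_arm(
  rows=[
    [[-2.3,-3.6,0],[0,0,0],-1],
    [[-5.5,-7.4,0],[0,0,0],-1],
  ],
)

```text
time: 19.88
tool_pos: [0.6255, -0.2469, 0.1159]
eef_rot: [0.994, 0.108, 0.006, -0.009]
ft_force: [5.2, 8.1, -2.8]
gripper_width: 0.0222
```

```bash
python3 -c "
from h import *
arc(0.2,2)
for i in range(7): eyes.grab_frame('wrist'); arc(0,0)" | grep t
```

```text
t 19.88 phi -0.611 r 49.4 z 0.1159 | Fpull(cw resist) 9.58 Frad -0.37 Fz -2.83 tilt [ 0.8 -1. ] yaw 12.3 w 0.0222
t 19.93 phi -0.649 r 49.5 z 0.1158 | Fpull(cw resist) 7.33 Frad -1.38 Fz -2.42 tilt [ 0.8 -0.9] yaw 12.3 w 0.0222
t 19.98 phi -0.649 r 49.5 z 0.1159 | Fpull(cw resist) 7.32 Frad -2.06 Fz -1.77 tilt [ 0.8 -0.9] yaw 12.2 w 0.0221
t 20.03 phi -0.646 r 49.5 z 0.1159 | Fpull(cw resist) 7.42 Frad -1.51 Fz -2.31 tilt [ 0.7 -0.9] yaw 12.2 w 0.0219
t 20.08 phi -0.646 r 49.5 z 0.1159 | Fpull(cw resist) 7.09 Frad -1.04 Fz -1.60 tilt [ 0.7 -0.9] yaw 12.2 w 0.0222
t 20.13 phi -0.646 r 49.5 z 0.1159 | Fpull(cw resist) 7.15 Frad -1.31 Fz -1.82 tilt [ 0.7 -0.9] yaw 12.2 w 0.0222
t 20.18 phi -0.646 r 49.5 z 0.1159 | Fpull(cw resist) 6.61 Frad -1.07 Fz -0.81 tilt [ 0.7 -0.9] yaw 12.2 w 0.0222
t 20.23 phi -0.646 r 49.5 z 0.1159 | Fpull(cw resist) 6.50 Frad -1.35 Fz -1.38 tilt [ 0.7 -0.9] yaw 12.2 w 0.0220
```

Steady at about 7.1 N, with 7.3 N from the angle fit. I'll ease back so the pawl takes the load.

Emit:
step_arm(
  rows=[
    [[1,1.6,0],[0,0,0],-1],
    [[2,3.2,0],[0,0,0],-1],
    [[3,4.7,0],[0,0,0],-1],
    [[3,4.7,0],[0,0,0],-1],
  ],
)

```text
time: 20.57
tool_pos: [0.6278, -0.2434, 0.1158]
eef_rot: [0.994, 0.107, 0.006, -0.008]
ft_force: [-1.0, 3.5, -1.1]
gripper_width: 0.0223
```

```bash
python3 -c "
from h import *
for i in range(3): eyes.grab_frame('wrist'); arc(0,0)" | grep t
```

```text
t 20.62 phi -0.526 r 49.5 z 0.1158 | Fpull(cw resist) 2.23 Frad -2.28 Fz -0.42 tilt [ 0.8 -0.9] yaw 12.3 w 0.0224
t 20.67 phi -0.527 r 49.5 z 0.1158 | Fpull(cw resist) 2.66 Frad -2.54 Fz 0.13 tilt [ 0.8 -0.9] yaw 12.2 w 0.0219
t 20.72 phi -0.528 r 49.5 z 0.1159 | Fpull(cw resist) 2.40 Frad -1.27 Fz -0.49 tilt [ 0.8 -0.9] yaw 12.2 w 0.0219
```

The pull fell to about 2.4 N after only 0.12 rad, so the pawl is holding. The angle implies about 56 N of tension. I'll release and retreat.

Emit:
step_arm(
  rows=[
    [[0.6,1,0],[0,0,0],-1],
    [[0.6,1,0],[0,0,0],-0.4],
    [[0.6,1,0],[0,0,0],-0.2],
    [[0.6,1,0],[0,0,0],0],
    [[0.6,1,0],[0,0,0],0.2],
    [[0.6,1,0],[0,0,0],0.2],
    [[0.6,1,30],[0,0,0],0.2],
    [[0.6,1,70],[0,0,0],0.2],
    [[0.6,1,110],[0,0,0],0.2],
    [[0.6,1,140],[0,0,0],0.2],
    [[0.6,1,140],[0,0,0],0.2],
    [[0.6,1,140],[0,0,0],0.2],
  ],
)

```text
time: 21.72
tool_pos: [0.6296, -0.2432, 0.2582]
eef_rot: [0.994, 0.107, 0.008, -0.008]
ft_force: [-0.0, 0.5, -1.0]
gripper_width: 0.0509
```

Run:
```python
from h import *
grab('wrist','w20');grab('top','t20');grab('scene','s20')
s=sensors.sense();print(s['time'],s['tool_pos'],s['ft_force'],s['gripper_width'])
# handle angle + foil position
def samp(n,P):
    g=cv2.cvtColor(np.load('pics/'+n+'.npz')['pixels'],cv2.COLOR_RGB2GRAY).astype(np.float32)
    q=np.array([w2px(n,p) for p in P],np.float32);return cv2.remap(g,q[:,0],q[:,1],cv2.INTER_LINEAR).mean()
for n in('s20','w20','t20'):
    sc=[]
    for ph in np.arange(-180,180,5):
        p=np.array([.585+.05*np.cos(np.radians(ph)),-.2185+.05*np.sin(np.radians(ph)),0])
        sc.append((round(float(samp(n,[p+[x,y,z] for x in(-.008,0,.008) for y in(-.008,0,.008) for z in(.14,.155,.17)])),1),int(ph)))
    print(n,sorted(sc)[:4])
for n in('w20','w10','w8'):
    hsv=cv2.cvtColor(np.load('pics/'+n+'.npz')['pixels'],cv2.COLOR_RGB2HSV);m=cv2.inRange(hsv,(5,150,120),(25,255,255))
    k,l,st,ce=cv2.connectedComponentsWithStats(m)
    for i in range(1,k):
        if st[i,4]>40: print(n,st[i,:],px2w(n,*ce[i],.060))
for n in('t20',):
    d=np.abs(np.load('pics/top0.npz')['pixels'].astype(int)-np.load('pics/'+n+'.npz')['pixels']).sum(2)
    for nm,(u,v) in dict(scope=(413,180),phone=(422,234),board=(264,156),driver=(193,171)).items(): print(nm,(d[v-18:v+18,u-22:u+22]>60).mean())
```

```text
21.8667 [ 0.62759394 -0.24183607  0.254258  ] [-0.01947047  0.52141351 -0.19320294] 0.051287304775588655
s20 [(30.1, -30), (30.6, -25), (30.9, -35), (32.4, -40)]
w20 [(49.8, -35), (58.0, -30), (64.3, -40), (77.2, -25)]
t20 [(53.2, 110), (54.0, 85), (54.8, 105), (55.8, 100)]
w8 [268 187  12  22 155] [ 0.54682298 -0.02229226  0.06      ]
scope 0.6029040404040404
phone 0.5896464646464646
board 0.0
driver 0.0
```

The handle stayed at about -30°, so the ratchet holds. I'll pull away from the wheel and check the strap and bystanders by code.

Emit:
step_arm(
  rows=[
    [[-15,30,10],[0,0,0],0.2],
    [[-30,60,10],[0,0,0],0.2],
    [[-45,90,10],[0,0,0],0.2],
    [[-60,120,10],[0,0,0],0.2],
    [[-70,150,10],[0,0,0],0.2],
    [[-70,150,10],[0,0,0],0.2],
    [[-70,150,10],[0,0,0],0.2],
    [[-70,150,10],[0,0,0],0.2],
  ],
)

```text
time: 22.53
tool_pos: [0.5573, -0.0923, 0.2635]
eef_rot: [0.994, 0.107, 0.004, -0.009]
ft_force: [0.8, -1.0, -0.1]
gripper_width: 0.0514
```

Run:
```python
from h import *
np.set_printoptions(precision=4,suppress=True)
grab('wrist','w21');grab('top','t21');grab('scene','s21')
ax=np.array([-.1968,.9804,0])
for n in('w21','w8','w10'):
    I=np.load('pics/'+n+'.npz')['pixels'];hsv=cv2.cvtColor(I,cv2.COLOR_RGB2HSV);m=cv2.inRange(hsv,(5,110,90),(25,255,255))
    k,l,st,ce=cv2.connectedComponentsWithStats(m)
    for i in range(1,k):
        if st[i,4]>30:
            f=px2w(n,*ce[i],.060);rc=cv2.minAreaRect(np.argwhere(l==i)[:,::-1].astype(np.float32));print(n,ce[i],'foil',f,rc)
            g=cv2.cvtColor(I,cv2.COLOR_RGB2GRAY)
            for sgn in(1,-1):
                h=f+sgn*.078*ax;u,v=w2px(n,h);u,v=int(round(u)),int(round(v))
                if 10<u<550 and 10<v<410:
                    p=g[v-8:v+9,u-8:u+9];wt=np.clip(100-p.astype(float),0,None)
                    if wt.sum()>0: yy,xx=np.mgrid[-8:9,-8:9];c=px2w(n,u+(xx*wt).sum()/wt.sum(),v+(yy*wt).sum()/wt.sum(),.06);print('  hole',sgn,c,np.linalg.norm(c-f),np.degrees(np.arctan2(*(sgn*(c-f))[[1,0]])))
for pair in(('scene0','s21'),('top0','t21')):
    A,B=[np.load('pics/'+n+'.npz')['pixels'].astype(int) for n in pair];d=np.abs(A-B).sum(2)>80
    for nm,p in dict(scope=(.672,-.441,.0),scopetop=(.678,-.4345,.22),phone=(.479,-.459,.008),board=(.72,.05,.015),driver=(.69,.25,.01)).items():
        u,v=map(int,w2px(pair[0],p));print(pair[1],nm,(u,v),round(d[max(v-20,0):v+20,max(u-20,0):u+20].mean(),3))
s=sensors.sense();print(s['time'],s['tool_pos'],s['joint_velocities'].round(3) if hasattr(s['joint_velocities'],'round') else s['joint_velocities'])
```

```text
w21 [278.3412 141.2647] foil [ 0.5524 -0.0522  0.06  ] ((278.5, 141.5), (17.0, 9.0), 90.0)
  hole 1 [0.5374 0.0242 0.06  ] 0.07784148699080996 101.05593912488773
  hole -1 [ 0.5678 -0.1287  0.06  ] 0.07805050329069911 101.43563479553063
w8 [273.5056 197.3708] foil [ 0.5466 -0.0218  0.06  ] ((273.5, 197.0), (22.0, 11.0), 90.0)
  hole 1 [0.5307 0.0542 0.06  ] 0.07766952710512605 101.80895218009644
  hole -1 [ 0.5626 -0.0996  0.06  ] 0.07943894847916082 101.64039019148427
w10 [304.5   9.5] foil [ 0.5476 -0.0258  0.06  ] ((304.5, 9.5), (19.0, 13.0), 90.0)
  hole -1 [ 0.5628 -0.0986  0.06  ] 0.07439729207596127 101.82967378669997
s21 scope (168, 183) 0.067
s21 scopetop (157, 133) 0.0
s21 phone (206, 159) 0.205
s21 board (243, 253) 0.0
s21 driver (298, 285) 0.0
t21 scope (412, 179) 0.113
t21 scopetop (427, 164) 0.0
t21 phone (422, 234) 0.158
t21 board (273, 169) 0.0
t21 driver (216, 180) 0.0
22.6833 [ 0.5576 -0.0934  0.2638] [ 0.002 -0.    -0.003 -0.001 -0.001  0.001 -0.001]
```

```bash
python3 -c "
from h import *
print(workorder.sign_off())"
```

```text
the job is handed in; nothing more can be done
None
```

The strap is in both grips, wound up firm and left on the ratchet, and the job is handed in. No verdict came back.

**What I did:** I took the strap farthest to the robot's right and laid it flat in the two grips. I then wound the wheel clockwise about 9 rad by its handle to roughly 7.1 N at rest. The highest single force reading while moving was 9.6 N. I eased back until the pawl took the load, let go and moved the arm clear.

**Last checks:**
- **Tension:** I estimate 56 N, from the handle angle and the fitted start of the pull (1 N per 0.17 rad). If the 1 N running-free drag is not part of the resting reading, it could be up to about 66 N. I had no direct measure of the strap tension.
- **Ratchet:** The pull fell to about 2.4 N after 0.12 rad of easing back. The handle was still at about -30° after I let go.
- **Strap:** It lies straight within 0.5° of the stage axis, and both head holes are where a flat strap would put them. It moved about 31 mm toward the wheel.
- **Bystanders:** The circuit board, screwdriver and top of the microscope show no image change. The picture changed around the phone and the microscope foot. I put that down to the arm's shadow but had no views left to confirm it. The arm did not touch them as far as the forces show.

**What went wrong:** The first two tries to grip the strap closed on nothing, because the real fingertips end about 18 mm short of the reported tool point. I corrected the heights for that afterwards. The strap was not moved by the misses.

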